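Pack the bearing service tin

TASK

Pack the service tin for the bearing job: lay the shorter of the two ring spanners flat on the bottom of the tin, hang the lift-out tray in the tin over it, and only then stand the two smaller bearing cups in the tray, right way up as they are now: the middle-sized cup in the larger compartment, the smallest cup in the smaller one. The longer spanner, the largest cup and the roll of tape belong to another job: leave them where they lie.

Things in the scene. Friction and masses are not known exactly. Their poses are not given: they have to be found in the camera images.
- service_tin: Open grey sheet-metal tin, fixed: outside 126 (x) x 190 (y) x 38 high, 120 x 184 clear inside, floor 4 thick. Origin: centre of the underside, y along the tin, z up. The tray's lip rests on the walls' top edge; the tray's underside is then 26 above the tin's, with 8 play each way; either end may go either way.
- lift_tray: Bare steel tray, 0.22 kg. Pan 104 (x) x 168 (y), 15 high; lip 142 x 206, 12 to 15 up. Divider at y -9: larger compartment y -7 to 81, smaller y -81 to -11; both x -49 to 49, floor 3 up. Handle over the divider: flat black bar along x, 96 long, 14 thick in y, 16 high, centre (0, -9, 55), on end posts at x -45 and 45; grip it across y. Origin: centre of underside, z up; stands on the bench.
- short_spanner: The shorter steel double-ended ring/open spanner, lying flat on the bench: 158 long (its y axis), 26 wide at the heads (x), 8 high; the shank between the heads is 10 wide and lies 2 to 6 above the underside; grip it across x near the middle. It belongs on the bottom of the tin, along it. Origin: centre of the underside.
- long_spanner: The longer, otherwise alike spanner, 187 long (its y axis), 31 wide, 8 high. Does not belong: leave it alone. Origin: centre of the underside.
- cup_large: The largest of three stepped bearing cups, light metal, flange 74 across, 28 high, standing on its narrower end, open bore. Does not belong: leave it alone. Origin: centre of the underside, z up.
- cup_mid: The middle-sized stepped bearing cup, light metal: 30 high; the lower 15 is 56 across, the flange above it 63 across, open bore. Stands flange up on its narrower end. For the larger compartment of the tray. Origin: centre of the underside, z up.
- cup_small: The smallest stepped bearing cup, dark metal: 20 high; the lower 11 is 48 across, the flange above it 54 across, open bore. Stands flange up on its narrower end. For the smaller compartment of the tray. Origin: centre of the underside, z up.
- tape_roll: Roll of black tape with a pale core, a plain ring without step, 62 x 59, 19 high, lying flat. Does not belong: leave it alone. Origin: centre of the underside, z up.
There are look-alikes about, which are no part of the job. Leave any green look-alike of the cup_mid alone.

How it is judged:
By the outcome, as a careful person would: the job done as asked, in the order asked, and still so for the second after the job is handed in, with the robot touching nothing.
It also fails if it takes over 118 s, if anything falls off the work surface, if the arm or the gripper's body presses on something with over 40 N, if the wrist force passes 120 N, or if a joint passes its speed limit or range.

ROBOT

A 6-joint arm with a two-finger parallel gripper is mounted at the origin on a cart in front of the work surface, level with it; the furniture and walls round the work are solid. World frame = base frame: x ahead of the robot, y to its left, z up, the work surface at z = 0. Lengths are in m, angles in rad, forces in N, time in s.
With the tool pointing down it reaches from about 0.325 to 0.9 m from the base axis. Payload 6.1 kg.
Tool frame: the origin (TCP) lies at the very end of the fingers, on their centre line; the grasp point (between the pads) lies bot.tcp_to_grasp behind it (bot.tcp_to_grasp is the distance from the TCP to the grasp point, in m); z points along the fingers, y is the line along which they close (so a half turn about z gives the same grasp; the last joint's range is limited). The gripper opens to 87 mm and grips with 3 to 60 N. Pads are 19 mm wide; open, the fingers measure 117 mm over their backs; the gripper's body (75 mm by 190 mm) begins 51 mm behind the grasp point.
Start: joints at [-1.24, 0.22, 1.526, -0, 1.395, -0.126], TCP at [0.276, -0.561, 0.223] pointing down, gripper open.
Joint ranges: [-2.98, 2.98], [-0.91, 2.08], [0.09, 2.57], [-1.24, 4.39], [0.2, 2.65], [-2.68, 2.68]. Speed limits (rad/s): [2.57, 2.57, 3.01, 3.14, 3.14, 3.14].

INTERFACE

Orientations are given as [roll, pitch, yaw] about the fixed x, y, z axes, in that order (R = Rz(yaw) Ry(pitch) Rx(roll)).
In Python, from plant import bot gives the robot as it stands.
- The arm moves only by the tool servo_tool, never from a script. Its argument "moves" is a list of rows, each a list of 3 entries, a list of its own where there are three numbers: the shift along the tool's x, y, z in mm, then the turn, a rotation vector about the tool's x, y, z in units of 8 degrees (1.0 is 8 degrees), then the gripper's target within -1 to 1 (fully open at 1, half-way at 0, shut at -1). A call has 1 to 12 rows; each row shifts and turns the commanded pose from where the row before left it, along the tool's axes as they then stand; what a row does not reach is not made up. A row lasts 1/8 s, in which the tool goes at most 62.5 mm and 10.7 degrees, less where a joint would pass 70% of its speed; a pose out of reach is approached as far as the arm can. A call is refused whole if a number of a shift passes 62.5 or a number of a turn 1, either way. A call with a gripper value outside its range is refused whole. The fingers move at their own pace and stop on an object; "squeeze" is the grip in N (left out, the last holds). Time passes only in rows, so rows that do not move let the fingers close. It gives the time, the measured TCP pose, the force, the opening and the grip force at its end, in the units of the state.
- bot.get_state(): the state, without advancing time (a new reading comes with each control period).
- bot.grab_frame(name): name is "scene" or "top"; returns the picture (384x512x3 uint8, blue, green, red); there is no depth.
- bot.camera_info(name): a dict with "K" (3x3 intrinsics, pixels), "R" (3x3) and "t" (3): a world point X has camera coordinates R X + t. Camera axes: x right, y down, z forward; pixel columns grow to the right and rows downward; lengths in m; the calibration is good to about 2 mm. A picture is of the moment at which its call begins. camera_info takes no time and is no camera call.
- bot.close_job(): hands the job in; it is judged then, once.
The state is a dict: "t": time; "joint_pos": joint angles; "qvel": joint speeds; "joint_efforts": joint torques, N m; "tcp_pos": TCP position; "ee_rot": TCP orientation; "force": force on the tool from outside, world axes, zero at the start; "ft_torque": the same for the moment, N m; "grip_width": opening from 0.0 (shut) to 1.0 (fully open); "grasp_force": force on a finger pad.
Only numpy, scipy, OpenCV 4.12 (cv2) and the standard library are available. Lean on these libraries where they do the work, as an engineer would, in place of code of your own. Each camera call takes 0.05 s, during which the arm holds its last target. There are 200 camera calls.

## Working session

There is one attempt and no reset: what is moved stays moved. The work goes in short steps, Python scripts to look and compute and a tool call to move; the robot and the scene stay as the last step left them, time stands still between calls to the robot, and variables do not carry over. Pictures are saved under pics/ and viewed, at most 14 in all, crops included, and the job is handed in when it is done.

Besides the shell and the picture viewer there is one more tool, called after "Emit:" as name([rows], argument=value, ...), one row to a line, values as JSON. servo_tool: Moves the arm, as the interface text tells. Its arguments: {"type":"object","properties":{"moves":{"type":"array","items":{"type":"array"}},"squeeze":{"type":"number"}},"required":["moves"]}

```bash
ls; mkdir -p pics
python3 - <<'E'
from plant import bot
import cv2
for n in("top","scene"):
    cv2.imwrite(f"pics/{n}0.png",bot.grab_frame(n)); c=bot.camera_info(n); print(c)
print(bot.tcp_to_grasp, bot.get_state())
E
```

```text
pics
{'K': array([[408.03714979,   0.        , 253.01754087],
       [  0.        , 408.03714979, 195.99968209],
       [  0.        ,   0.        ,   1.        ]]), 'R': array([[-0.00261606, -0.99999295, -0.00269282],
       [-0.9839918 ,  0.00305403, -0.17818758],
       [ 0.17819455,  0.00218356, -0.98399285]]), 't': array([0.10125353, 0.60134832, 0.98896072])}
{'K': array([[472.48747998,   0.        , 257.26334312],
       [  0.        , 472.48747998, 196.98204498],
       [  0.        ,   0.        ,   1.        ]]), 'R': array([[-0.78963424, -0.61355319, -0.00549943],
       [-0.39513783,  0.51535284, -0.76044562],
       [ 0.46940799, -0.59830087, -0.64937833]]), 't': array([0.49709861, 0.21510115, 1.09952776])}
0.0187 {'t': 0.1, 'joint_pos': array([-1.24008785e+00,  2.21135393e-01,  1.52752078e+00,  3.95455586e-05,
        1.39472358e+00, -1.26139448e-01]), 'qvel': array([ 0.00267208, -0.00124611, -0.00227539, -0.00094775, -0.00052863,
       -0.00069558]), 'joint_efforts': array([ 1.66812926e-03, -4.95946026e+01, -3.88519049e+01,  7.01168901e-02,
        5.14514744e-02, -4.72864338e-05]), 'tcp_pos': array([ 0.27549901, -0.56036242,  0.22154128]), 'ee_rot': array([-3.13982466e+00, -2.63437759e-04,  4.56840735e-01]), 'force': array([1.03246034, 0.78866732, 0.24712398]), 'ft_torque': array([-0.01264588, -0.01920561,  0.04052909]), 'grasp_force': 0.0, 'grip_width': 0.9957813005724909}
```

View pics/top0.png

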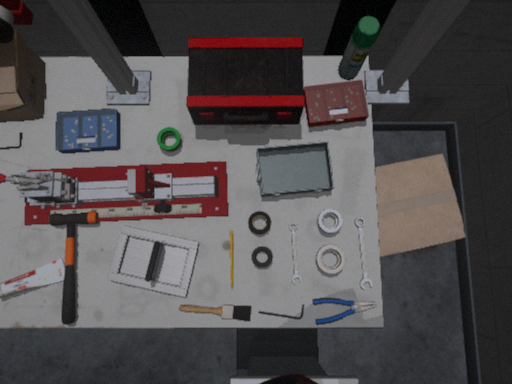

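View pics/scene0.png

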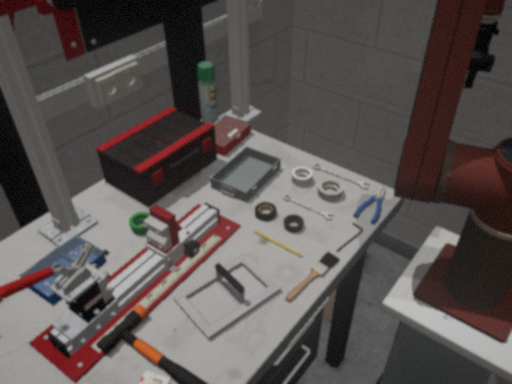

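The top view shows the tin (294,170), the tray (155,260), and spanners at (295,254), which is shorter, and (363,254), which is longer. 

Possible mix-ups for each target:
- **cup_mid:** white rings at (330,221) and (330,260), and the green one at (169,139).
- **cup_small:** dark rings at (260,223) and (262,257), one of which is the tape.

I'll check these in close crops.

```bash
cat > h.py <<'E'
import numpy as np, cv2
from plant import bot
from scipy.spatial.transform import Rotation as Ro
def w(name,u,v,z):
    c=bot.camera_info(name);K,R,t=c["K"],c["R"],c["t"]
    d=R.T@np.linalg.solve(K,[u,v,1.]);o=-R.T@t
    return o+d*(z-o[2])/d[2]
def px(name,X):
    c=bot.camera_info(name);p=c["K"]@(c["R"]@np.asarray(X,float)+c["t"]);return p[:2]/p[2]
def crop(name,img,x0,x1,y0,y1,s,out):
    cv2.imwrite(out,cv2.resize(img[y0:y1,x0:x1],None,fx=s,fy=s,interpolation=cv2.INTER_CUBIC))
E
python3 - <<'E'
from h import *
a=cv2.imread("pics/top0.png");b=cv2.imread("pics/scene0.png")
A=cv2.resize(a[135:300,235:385],None,fx=3.6,fy=3.6,interpolation=cv2.INTER_CUBIC)
cv2.imwrite("pics/c1.png",A)
crop("scene",b,200,390,140,250,4,"pics/c2.png")
crop("top",a,100,215,215,305,6,"pics/c3.png")
E
```

```text
(no output)
```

View pics/c1.png

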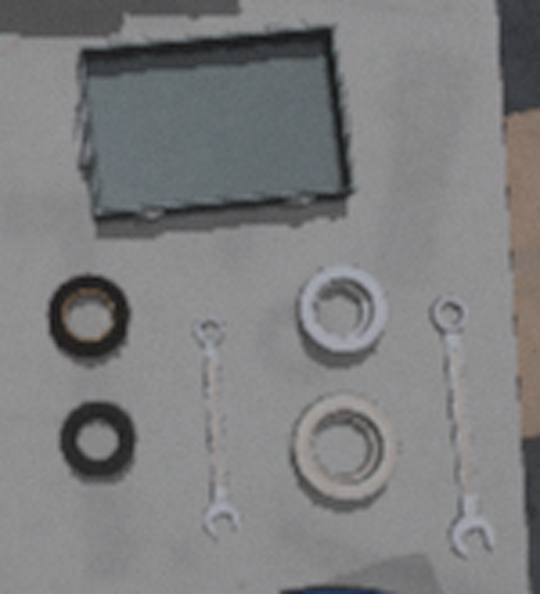

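View pics/c2.png

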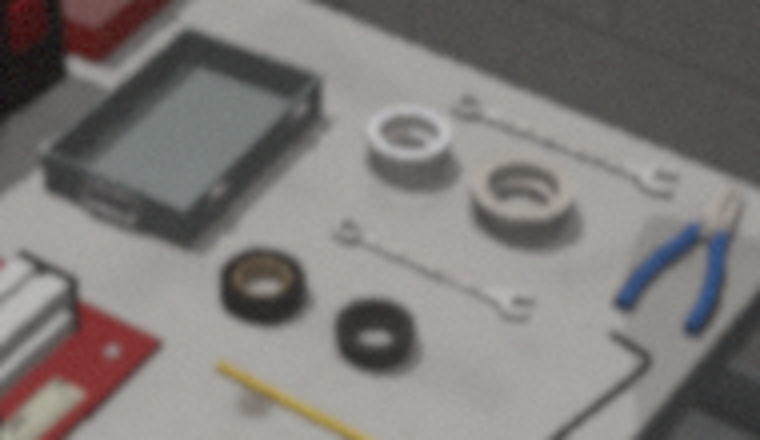

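View pics/c3.png

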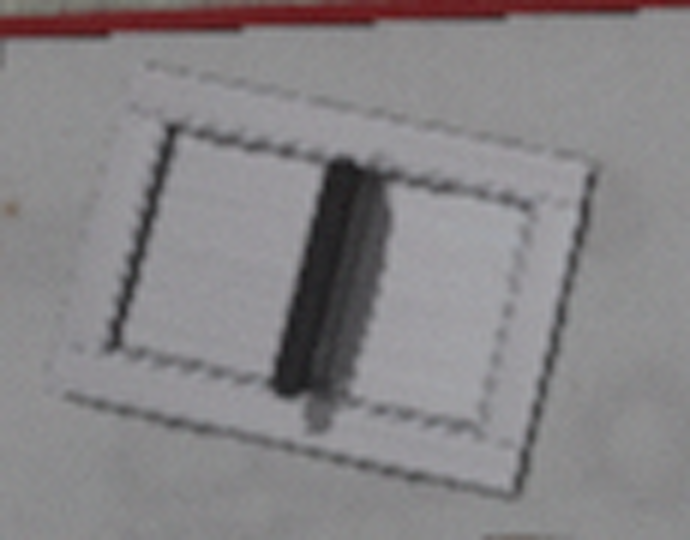

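The tape, with its pale core, is at (260,223), so cup_small is the dark ring at (262,257). cup_mid is the white ring at (330,221) and the larger beige one at (330,260) is cup_large. The short spanner is at (295,254). Next I'll measure.

Run:
```python
from h import *
np.set_printoptions(precision=4,suppress=True)
def g(p,s,ox,oy,z): return w("top",(p[0]+.5)/s-.5+ox,(p[1]+.5)/s-.5+oy,z)[:2]
c1=lambda p,z:g(p,3.6,235,135,z); c3=lambda p,z:g(p,6,100,215,z)
for n,p,z in [("mid",(342,309),.03),("small",(98,441),.02),("sp ring",(210,331),.008),("sp open",(221,518),.008)]: print(n,c1(p,z))
l,r=c1((297,309),.03),c1((386,309),.03);print("mid d",np.linalg.norm(l-r), np.linalg.norm(c1((60,441),.02)-c1((136,441),.02)))
print("mid spanner len tips",np.linalg.norm(c1((208,318),.008)-c1((222,537),.008)),c1((208,318),.008),c1((222,537),.008))
def box(P):
    P=np.array(P);print(P.round(4).tolist(),"c",P.mean(0),"sides",[round(float(np.linalg.norm(P[i]-P[(i+1)%4])),4) for i in range(4)])
    for a,b in((0,1),(3,2)): d=P[a]-P[b];print(" dir angle of long", np.degrees(np.arctan2(d[1],d[0])))
box([c1(p,.038) for p in((82,50),(331,29),(351,190),(97,215))])
box([c3(p,.015) for p in((148,65),(596,162),(519,494),(52,395))])
h=[c3(p,.063) for p in((343,165),(290,388))];print("handle",h,np.mean(h,0),np.linalg.norm(h[0]-h[1]))
# scene check overlays of cup points
for n in ("mid","small"): pass
print(px("scene",[*c1((342,309),.03),.03]),px("scene",[*c1((98,441),.02),.02]),px("scene",[*np.mean(h,0),.063]))
```

```text
mid [ 0.541  -0.0985]
small [0.448  0.0773]
sp ring [ 0.5278 -0.0054]
sp open [ 0.3936 -0.0106]
mid d 0.06392702904602264 0.05428470413486816
mid spanner len tips 0.15720230854202905 [ 0.5373 -0.0041] [ 0.3803 -0.011 ]
[[0.7325, 0.0876], [0.748, -0.0964], [0.6266, -0.1066], [0.6088, 0.0773]] c [ 0.679  -0.0095] sides [0.1846, 0.1217, 0.1848, 0.1241]
 dir angle of long 94.80657185685538
 dir angle of long 95.53618834062463
[[0.5314, 0.4374], [0.4886, 0.2407], [0.3486, 0.2704], [0.3902, 0.4709]] c [0.4397 0.3549] sides [0.2013, 0.1431, 0.2047, 0.1451]
 dir angle of long 77.7332758415794
 dir angle of long 78.28098131375346
handle [array([0.4844, 0.3391]), array([0.3939, 0.3571])] [0.4392 0.3481] 0.09225804713538628
[301.4002 172.475 ] [293.4714 220.6755] [228.8286 274.3741]
```

All measured sizes agree with the given ones: 63.9/54.3 mm flanges, 157 mm spanner, 143x203 lip. Tray +y (the larger compartment) points left at 78°. The tin's long axis is at 95.2°. Next, the turn and approach to the spanner.

```bash
cat >> h.py <<'E'
def go(x,y,z,yaw):
    s=bot.get_state();p=s["tcp_pos"];R=Ro.from_euler("xyz",s["ee_rot"]);T=Ro.from_euler("xyz",[np.pi,0,np.radians(yaw)])
    print("t",round(s["t"],2),"at",p.round(4),"yaw",round(np.degrees(s["ee_rot"][2]),2),"F",s["force"].round(1),"grip",round(s["grip_width"],3),round(s["grasp_force"],1))
    print(" turn first (units)",((R.inv()*T).as_rotvec()/np.radians(8)).round(2),"then shift mm",(T.inv().apply(np.array([x,y,z])-p)*1e3).round(1))
E
python3 - <<'E'
from h import *
go(.4588,-.0075,.12,2.2)
print(w("top",250,123,0),w("top",250,95,.13))
E
```

```text
t 0.1 at [ 0.2755 -0.5604  0.2215] yaw 26.18 F [1.  0.8 0.2] grip 0.996 0.0
 turn first (units) [-0.01  0.    3.  ] then shift mm [ 204.4 -545.4  101.5]
[0.81781154 0.10750791 0.        ] [0.84233319 0.10617998 0.13      ]
```

Emit:
servo_tool([
  [[0,0,0],[0,0,1],0.0],
  [[0,0,0],[0,0,1],0.0],
  [[0,0,0],[0,0,1],-0.3],
  [[20,-50,0],[0,0,0],-0.3],
  [[20,-50,0],[0,0,0],-0.3],
  [[20,-50,0],[0,0,0],-0.3],
  [[20,-50,0],[0,0,0],-0.3],
  [[20,-50,0],[0,0,0],-0.3],
  [[20,-50,0],[0,0,0],-0.3],
  [[20,-50,0],[0,0,0],-0.3],
  [[20,-50,0],[0,0,0],-0.3],
  [[20,-50,0],[0,0,0],-0.3],
], squeeze=30)

```text
t: 1.6
tcp_pos: [0.4386, -0.1026, 0.2224]
ee_rot: [-3.142, -0.0, 0.038]
force: [1.1, 0.5, 0.6]
grip_width: 0.35
grasp_force: 0.0
```

Run:
```python
from h import *
go(.4588,-.0075,.08,2.2)
```

```text
t 1.6 at [ 0.4386 -0.1026  0.2224] yaw 2.16 F [1.1 0.5 0.6] grip 0.35 0.0
 turn first (units) [-0. -0. -0.] then shift mm [ 23.8 -94.3 142.4]
```

Emit:
servo_tool([
  [[8,-31,20],[0,0,0],-0.3],
  [[8,-31,30],[0,0,0],-0.3],
  [[8,-31,40],[0,0,0],-0.3],
  [[0,0,40],[0,0,0],-0.3],
  [[0,0,40],[0,0,0],-0.3],
  [[0,0,22],[0,0,0],-0.3],
  [[0,0,0],[0,0,0],-0.3],
  [[0,0,0],[0,0,0],-0.3],
])

```text
t: 2.6
tcp_pos: [0.4596, -0.0107, 0.0314]
ee_rot: [3.141, -0.001, 0.038]
force: [0.2, 0.2, -0.1]
grip_width: 0.35
grasp_force: 0.0
```

Run:
```python
from h import *
go(.4588,-.0075,.002,2.2)
crop("top",bot.grab_frame("top"),230,400,180,310,4,"pics/s1.png")
crop("scene",bot.grab_frame("scene"),240,390,120,270,4,"pics/s2.png")
```

```text
t 2.6 at [ 0.4596 -0.0107  0.0314] yaw 2.17 F [ 0.2  0.2 -0.1] grip 0.35 0.0
 turn first (units) [ 0.   -0.01 -0.  ] then shift mm [-0.6 -3.3 29.4]
```

View pics/s2.png

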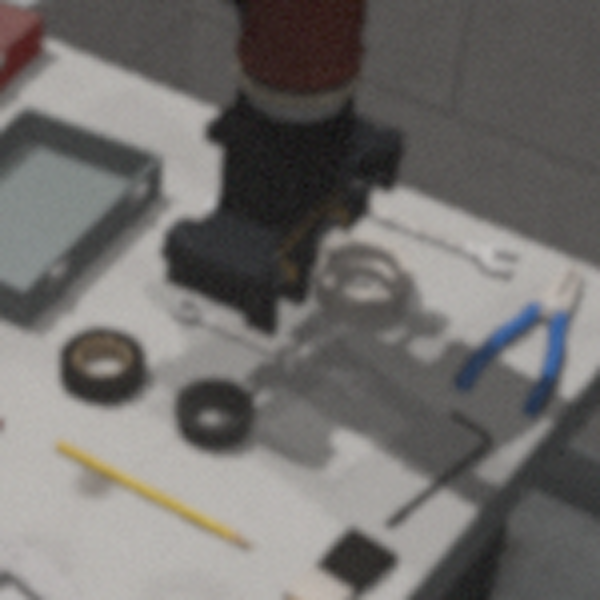

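The gripper straddles the shank, near (275,335) in the crop. The body's long side runs along the closing line and stays well above the cups. Descending to grip.

Emit:
servo_tool([
  [[0,-3,12],[0,0,0],-0.3],
  [[0,0,10],[0,0,0],-0.3],
  [[0,0,4],[0,0,0],-0.3],
  [[0,0,3],[0,0,0],-0.3],
  [[0,0,0],[0,0,0],-1],
  [[0,0,0],[0,0,0],-1],
  [[0,0,0],[0,0,0],-1],
  [[0,0,0],[0,0,0],-1],
])

```text
t: 3.7
tcp_pos: [0.4591, -0.0076, 0.0018]
ee_rot: [3.141, -0.001, 0.038]
force: [-0.1, 0.5, 2.2]
grip_width: 0.104
grasp_force: 30.0
```

Emit:
servo_tool([
  [[0,0,-20],[0,0,0],-1],
  [[0,0,-40],[0,0,0],-1],
  [[0,0,-40],[0,0,0],-1],
  [[0,0,-20],[0,0,0],-1],
  [[0,0,0],[0,0,-1],-1],
  [[0,0,0],[0,0,-1],-1],
  [[0,0,0],[0,0,-1],-1],
  [[0,0,0],[0,0,-1],-1],
  [[0,0,0],[0,0,-1],-1],
  [[0,0,0],[0,0,-1],-1],
])

```text
t: 4.95
tcp_pos: [0.4586, -0.0075, 0.1214]
ee_rot: [-3.141, 0.0, 0.88]
force: [-0.6, 0.2, -0.9]
grip_width: 0.111
grasp_force: 30.0
```

Emit:
servo_tool([
  [[0,0,0],[0,0,-1],-1],
  [[0,0,0],[0,0,-1],-1],
  [[0,0,0],[0,0,-1],-1],
  [[0,0,0],[0,0,-1],-1],
  [[0,0,0],[0,0,-1],-1],
  [[0,0,0],[0,0,-0.63],-1],
  [[0,30,0],[0,0,0],-1],
  [[0,40,0],[0,0,0],-1],
  [[0,40,0],[0,0,0],-1],
  [[0,40,0],[0,0,0],-1],
  [[0,30,0],[0,0,0],-1],
  [[0,0,0],[0,0,0],-1],
])

```text
t: 6.45
tcp_pos: [0.6393, 0.0089, 0.121]
ee_rot: [3.142, -0.0, 1.662]
force: [0.6, -0.6, -2.1]
grip_width: 0.112
grasp_force: 30.0
```

Run:
```python
from h import *
go(.67,-.0095,.0055,95.2)
a=bot.grab_frame("top")[120:300,220:390];b=bot.grab_frame("scene")[90:240,180:380]
A=cv2.resize(a,(425,450),interpolation=2);B=cv2.resize(b,(375,450),interpolation=2)
cv2.imwrite("pics/p1.png",np.hstack([A,B]))
```

```text
t 6.45 at [0.6393 0.0089 0.121 ] yaw 95.23 F [ 0.6 -0.6 -2.1] grip 0.112 30.0
 turn first (units) [ 0. -0.  0.] then shift mm [-21.1  28.9 115.5]
```

View pics/p1.png

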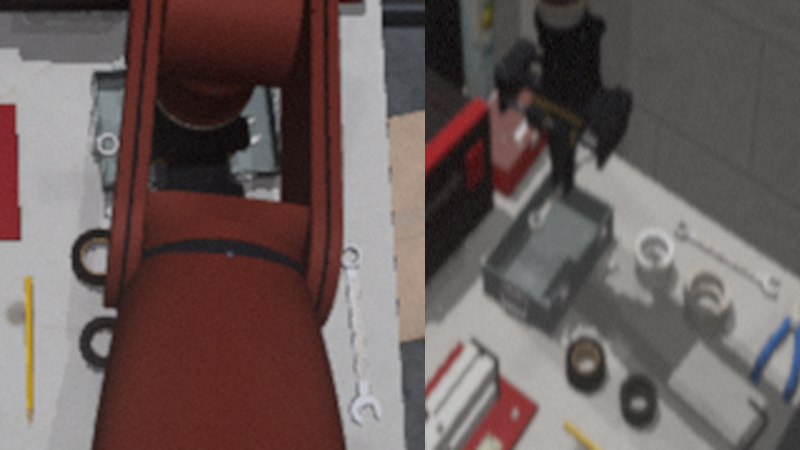

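Run:
```python
from h import *
for u,v in((263.2,177.2),(322,173.5)): print(w("top",u,v,.125))
for u,v in((540,217),):print(w("scene",(u-425)*200/375+180,v/3+90,.125))
d=np.array([np.cos(np.radians(95.2)),np.sin(np.radians(95.2))]);print(np.array([.6393,.0089])+.067*d,np.array([.6393,.0089])-.067*d)
```

```text
[0.6345771  0.07482161 0.125     ]
[ 0.64323122 -0.06651817  0.125     ]
[0.62962395 0.06870039 0.125     ]
[0.63322762 0.07562425] [ 0.64537238 -0.05782425]
```

Emit:
servo_tool([
  [[-10,14,0],[0,0,0],-1],
  [[-11,15,0],[0,0,0],-1],
  [[0,0,20],[0,0,0],-1],
  [[0,0,30],[0,0,0],-1],
  [[0,0,20],[0,0,0],-1],
  [[0,0,20],[0,0,0],-1],
  [[0,0,10],[0,0,0],-1],
  [[0,0,8],[0,0,0],-1],
  [[0,0,0],[0,0,0],-1],
  [[0,0,0],[0,0,0],-1],
])

```text
t: 7.8
tcp_pos: [0.6696, -0.0096, 0.0144]
ee_rot: [3.14, 0.0, 1.662]
force: [0.7, -0.6, -0.7]
grip_width: 0.108
grasp_force: 30.0
```

Emit:
servo_tool([
  [[0,0,4],[0,0,0],-1],
  [[0,0,2],[0,0,0],-1],
  [[0,0,2],[0,0,0],-1],
  [[0,0,0],[0,0,0],-1],
])

```text
t: 8.3
tcp_pos: [0.669, -0.0095, 0.0058]
ee_rot: [3.141, 0.0, 1.662]
force: [-2.1, -0.1, 2.3]
grip_width: 0.109
grasp_force: 30.0
```

Emit:
servo_tool([
  [[0,0,0],[0,0,0],-0.4],
  [[0,0,0],[0,0,0],-0.4],
  [[0,0,0],[0,0,0],-0.4],
  [[0,0,-20],[0,0,0],-0.4],
  [[0,0,-40],[0,0,0],-0.4],
  [[0,0,-50],[0,0,0],-0.4],
  [[0,0,-50],[0,0,0],-0.4],
  [[0,0,-40],[0,0,0],-0.4],
  [[0,0,0],[0,0,-1],-0.2],
  [[0,0,0],[0,0,-1],-0.2],
  [[0,0,0],[0,0,-1],-0.2],
  [[0,0,0],[0,0,-1],-0.2],
])

```text
t: 9.8
tcp_pos: [0.6691, -0.0095, 0.2075]
ee_rot: [3.14, 0.001, 2.225]
force: [-0.0, 0.0, -0.4]
grip_width: 0.398
grasp_force: 0.0
```

Emit:
servo_tool([
  [[0,0,0],[0,0,-1],-0.2],
  [[0,0,0],[0,0,-1],-0.2],
  [[0,0,0],[0,0,-1],-0.2],
  [[0,0,0],[0,0,-1],-0.2],
  [[0,0,0],[0,0,-1],-0.2],
  [[0,0,0],[0,0,-0.1],-0.2],
  [[0,0,0],[0,0,0],-0.2],
])

```text
t: 10.68
tcp_pos: [0.669, -0.0095, 0.2065]
ee_rot: [3.141, 0.001, 2.93]
force: [-0.9, -0.2, 0.1]
grip_width: 0.398
grasp_force: 0.0
```

Run:
```python
from h import *
go(.4385,.347,.1,168)
```

```text
t 10.68 at [ 0.669  -0.0095  0.2065] yaw 167.88 F [-0.9 -0.2  0.1] grip 0.398 0.0
 turn first (units) [ 0.    0.01 -0.02] then shift mm [299.6 300.8 106.5]
```

Emit:
servo_tool([
  [[30,30,0],[0,0,0],-0.2],
  [[30,30,0],[0,0,0],-0.2],
  [[30,30,0],[0,0,0],-0.2],
  [[30,30,0],[0,0,0],-0.2],
  [[30,30,0],[0,0,0],-0.2],
  [[30,30,0],[0,0,0],-0.2],
  [[30,30,0],[0,0,0],-0.2],
  [[30,30,0],[0,0,0],-0.2],
  [[30,30,0],[0,0,0],-0.2],
  [[30,30,0],[0,0,0],-0.2],
  [[0,0,50],[0,0,0],-0.2],
  [[0,0,50],[0,0,0],-0.2],
])

```text
t: 12.18
tcp_pos: [0.438, 0.3475, 0.1058]
ee_rot: [3.139, 0.002, 2.932]
force: [-0.2, 0.3, -0.6]
grip_width: 0.398
grasp_force: 0.0
```

Emit:
servo_tool([
  [[0,0,15],[0,0,0],-0.2],
  [[0,0,0],[0,0,0],-0.2],
  [[0,0,0],[0,0,0],-0.2],
])

```text
t: 12.55
tcp_pos: [0.4394, 0.3471, 0.093]
ee_rot: [3.139, 0.003, 2.932]
force: [0.2, 0.3, -0.4]
grip_width: 0.404
grasp_force: 0.0
```

Run:
```python
from h import *
go(.4385,.347,.038,168)
a=bot.grab_frame("top")[130:310,100:340];b=bot.grab_frame("scene")[200:350,140:320]
A=cv2.resize(a,(400,300),interpolation=2);B=cv2.resize(b,(400,333),interpolation=2)[:300]
cv2.imwrite("pics/t1.png",np.hstack([A,B]))
```

```text
t 12.55 at [0.4394 0.3471 0.093 ] yaw 167.97 F [ 0.2  0.3 -0.4] grip 0.404 0.0
 turn first (units) [ 0.02  0.02 -0.  ] then shift mm [ 0.9 -0.3 55. ]
```

View pics/t1.png

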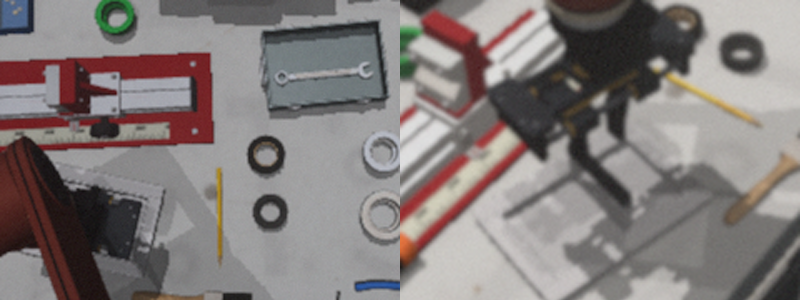

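The spanner lies flat along the tin at (294,175). The handle is between the fingers, so I'm descending.

Emit:
servo_tool([
  [[0,0,15],[0,0,0],-0.2],
  [[0,0,10],[0,0,0],-0.2],
  [[0,0,5],[0,0,0],-0.2],
  [[0,0,5],[0,0,0],-0.2],
  [[0,0,0],[0,0,0],-0.2],
])

```text
t: 13.28
tcp_pos: [0.4374, 0.3461, 0.055]
ee_rot: [-3.141, -0.001, 2.932]
force: [-0.3, -0.4, 0.1]
grip_width: 0.402
grasp_force: 0.0
```

Emit:
servo_tool([
  [[0,0,10],[0,0,0],-0.2],
  [[0,0,10],[0,0,0],-0.2],
  [[0,0,0],[0,0,0],-1],
  [[0,0,0],[0,0,0],-1],
  [[0,0,0],[0,0,0],-1],
  [[0,0,0],[0,0,0],-1],
  [[0,0,0],[0,0,0],-1],
], squeeze=50)

```text
t: 14.15
tcp_pos: [0.438, 0.3465, 0.0358]
ee_rot: [3.141, 0.0, 2.932]
force: [1.1, 2.6, -0.3]
grip_width: 0.153
grasp_force: 50.0
```

Emit:
servo_tool([
  [[0,0,-10],[0,0,0],-1],
  [[0,0,-20],[0,0,0],-1],
  [[0,0,-35],[0,0,0],-1],
  [[0,0,-40],[0,0,0],-1],
  [[0,0,-40],[0,0,0],-1],
  [[0,0,-35],[0,0,0],-1],
  [[0,0,-20],[0,0,0],-1],
  [[0,0,0],[0,0,-0.5],-1],
  [[0,0,0],[0,0,-0.65],-1],
  [[0,0,0],[0,0,-0.6],-1],
  [[0,0,0],[0,0,-0.4],-1],
  [[0,0,0],[0,0,0],-1],
])

```text
t: 15.65
tcp_pos: [0.4372, 0.3459, 0.2347]
ee_rot: [-3.141, -0.002, -3.051]
force: [-0.7, -0.6, -3.0]
grip_width: 0.153
grasp_force: 50.0
```

Run:
```python
from h import *
go(.6798,-.0185,.12,185.2)
```

```text
t 15.65 at [0.4372 0.3459 0.2347] yaw -174.82 F [-0.7 -0.6 -3. ] grip 0.153 50.0
 turn first (units) [-0.01 -0.01 -0.  ] then shift mm [-208.6 -384.9  114.7]
```

Emit:
servo_tool([
  [[-8,-15,0],[0,0,0],-1],
  [[-16,-30,0],[0,0,0],-1],
  [[-22,-40,0],[0,0,0],-1],
  [[-22,-40,0],[0,0,0],-1],
  [[-22,-40,0],[0,0,0],-1],
  [[-22,-40,0],[0,0,0],-1],
  [[-22,-40,0],[0,0,0],-1],
  [[-22,-40,0],[0,0,0],-1],
  [[-22,-40,0],[0,0,0],-1],
  [[-18,-33,0],[0,0,0],-1],
  [[-12,-27,0],[0,0,0],-1],
  [[0,0,0],[0,0,0],-1],
])

```text
t: 17.15
tcp_pos: [0.6802, -0.0219, 0.2347]
ee_rot: [-3.141, -0.001, -3.055]
force: [-1.0, 0.4, -2.7]
grip_width: 0.152
grasp_force: 50.0
```

Emit:
servo_tool([
  [[0,0,25],[0,0,0],-1],
  [[0,0,35],[0,0,0],-1],
  [[0,0,30],[0,0,0],-1],
  [[0,0,20],[0,0,0],-1],
  [[0,0,10],[0,0,0],-1],
  [[0,0,0],[0,0,0],-1],
  [[0,0,0],[0,0,0],-1],
])

```text
t: 18.02
tcp_pos: [0.6808, -0.0184, 0.1171]
ee_rot: [-3.141, 0.002, -3.051]
force: [-0.0, -0.5, -2.7]
grip_width: 0.153
grasp_force: 50.0
```

Run:
```python
from h import *
go(.6798,-.0185,.062,185.2)
a=bot.grab_frame("top")[110:220,220:370];b=bot.grab_frame("scene")[110:230,180:330]
A=cv2.resize(a,(400,293),interpolation=2);B=cv2.resize(b,(400,320),interpolation=2)[:293]
cv2.imwrite("pics/t2.png",np.hstack([A,B]))
```

```text
t 18.02 at [ 0.6808 -0.0184  0.1171] yaw -174.79 F [-0.  -0.5 -2.7] grip 0.153 50.0
 turn first (units) [-0.    0.02  0.  ] then shift mm [ 1.  -0.  55.1]
```

View pics/t2.png

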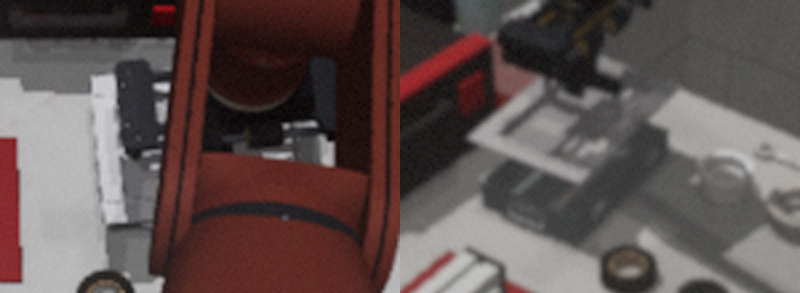

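Run:
```python
from h import *
th=np.radians(95.2);Y=np.array([np.cos(th),np.sin(th)]);X=np.array([np.sin(th),-np.cos(th)])
c=np.array([.6808,-.0184])+.009*Y
for sx in(1,-1): P=c+sx*.071*X+.103*Y; print(P,"top",px("top",[*P,.096])-[220,110],"*2.667", (px("top",[*P,.096])-[220,110])*2.667,"scene",(px("scene",[*P,.096])-[180,110])*2.667+[400,0])
```

```text
[0.74135694 0.09957397] top [32.81182605 28.40245451] *2.667 [87.50914006 75.74934617] scene [463.54370682 137.37366424]
[0.59994136 0.08670414] top [38.20033679 83.6245022 ] *2.667 [101.88029823 223.02654737] scene [575.86325051 181.97325677]
```

The tray appears about 4 mm towards −y of where it should be, within the 8 mm play. I'll shift +3 and lower.

Emit:
servo_tool([
  [[1,3,0],[0,0,0],-1],
  [[0,0,15],[0,0,0],-1],
  [[0,0,15],[0,0,0],-1],
  [[0,0,8],[0,0,0],-1],
  [[0,0,5],[0,0,0],-1],
  [[0,0,4],[0,0,0],-1],
  [[0,0,0],[0,0,0],-1],
])

```text
t: 19.0
tcp_pos: [0.6785, -0.0154, 0.0684]
ee_rot: [3.142, -0.0, -3.051]
force: [0.5, 0.3, -2.1]
grip_width: 0.156
grasp_force: 50.0
```

Emit:
servo_tool([
  [[0,0,3],[0,0,0],-1],
  [[0,0,2],[0,0,0],-1],
  [[0,0,1.5],[0,0,0],-1],
  [[0,0,0],[0,0,0],-1],
])

```text
t: 19.5
tcp_pos: [0.6786, -0.0154, 0.0621]
ee_rot: [-3.142, 0.0, -3.051]
force: [0.3, 0.3, -3.4]
grip_width: 0.148
grasp_force: 50.0
```

Emit:
servo_tool([
  [[0,0,0.5],[0,0,0],-0.9],
  [[0,0,0],[0,0,0],-0.4],
  [[0,0,0],[0,0,0],-0.2],
  [[0,0,0],[0,0,0],-0.2],
  [[0,0,0],[0,0,0],-0.2],
  [[0,0,-20],[0,0,0],-0.2],
  [[0,0,-40],[0,0,0],-0.2],
  [[0,0,-50],[0,0,0],-0.2],
  [[0,0,-40],[0,0,0],0.2],
  [[0,0,0],[0,0,1],0.4],
  [[0,0,0],[0,0,1],0.7],
  [[0,0,0],[0,0,1],0.7],
])

```text
t: 21.0
tcp_pos: [0.6789, -0.0154, 0.2137]
ee_rot: [3.141, 0.002, 2.809]
force: [0.2, -0.2, 0.3]
grip_width: 0.768
grasp_force: 0.0
```

Emit:
servo_tool([
  [[0,0,0],[0,0,1],0.7],
  [[0,0,0],[0,0,1],0.7],
  [[0,0,0],[0,0,1],0.7],
  [[0,0,0],[0,0,1],0.7],
  [[0,0,0],[0,0,1],0.7],
  [[0,0,0],[0,0,1],0.7],
  [[0,0,0],[0,0,1],0.7],
  [[0,0,0],[0,0,1],0.7],
  [[0,0,0],[0,0,0.25],0.7],
  [[0,0,0],[0,0,0],0.7],
])

```text
t: 22.25
tcp_pos: [0.6788, -0.0154, 0.2125]
ee_rot: [3.141, 0.0, 1.664]
force: [1.2, 0.5, 0.2]
grip_width: 0.85
grasp_force: 0.0
```

Run:
```python
from h import *
go(.448,.0773,.08,60)
go(.541,-.0985,.08,95.2)
```

```text
t 22.25 at [ 0.6788 -0.0154  0.2125] yaw 95.33 F [1.2 0.5 0.2] grip 0.85 0.0
 turn first (units) [ 0.01 -0.    4.42] then shift mm [ -35.1 -246.2  132.5]
t 22.25 at [ 0.6788 -0.0154  0.2125] yaw 95.33 F [1.2 0.5 0.2] grip 0.85 0.0
 turn first (units) [0.01 0.   0.02] then shift mm [ -70.3 -144.7  132.5]
```

Emit:
servo_tool([
  [[-8,-16,0],[0,0,0],0.7],
  [[-15,-30,0],[0,0,0],0.7],
  [[-17,-35,0],[0,0,0],0.7],
  [[-15,-30,0],[0,0,0],0.7],
  [[-10,-22,0],[0,0,0],0.7],
  [[-5,-12,0],[0,0,0],0.7],
  [[0,0,40],[0,0,0],0.7],
  [[0,0,50],[0,0,0],0.7],
  [[0,0,42],[0,0,0],0.7],
  [[0,0,20],[0,0,0],0.7],
  [[0,0,0],[0,0,0],0.7],
])

```text
t: 23.62
tcp_pos: [0.5392, -0.0975, 0.0577]
ee_rot: [-3.138, -0.002, 1.663]
force: [0.1, -0.5, 0.2]
grip_width: 0.851
grasp_force: 0.0
```

Run:
```python
from h import *
go(.541,-.0985,.015,95.2)
print("large",w("top",235+345.5/3.6-.5,135+449.5/3.6-.5,.028))
a=bot.grab_frame("top")[110:280,220:390];b=bot.grab_frame("scene")[100:230,190:360]
A=cv2.resize(a,(400,400),interpolation=2);B=cv2.resize(b,(400,306),interpolation=2)
cv2.imwrite("pics/m1.png",np.hstack([A,cv2.copyMakeBorder(B,0,94,0,0,0)]))
```

```text
t 23.62 at [ 0.5392 -0.0975  0.0577] yaw 95.28 F [ 0.1 -0.5  0.2] grip 0.851 0.0
 turn first (units) [-0.03 -0.01  0.01] then shift mm [-1.2  1.7 42.7]
large [ 0.44165302 -0.09737382  0.028     ]
```

View pics/m1.png

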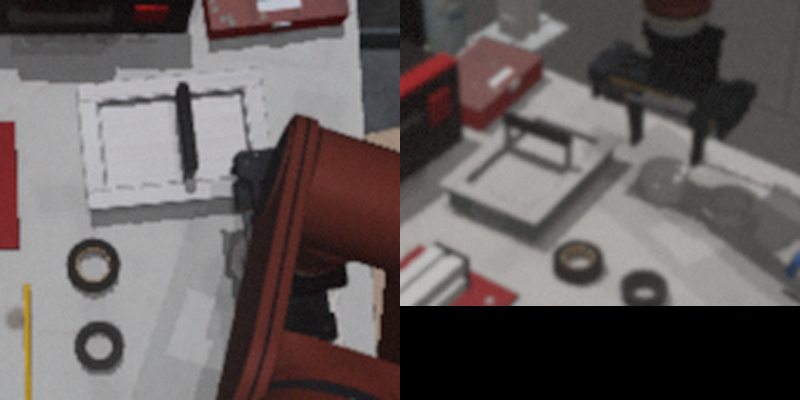

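Emit:
servo_tool([
  [[-1,1.5,12],[0,0,0],0.7],
  [[0,0,12],[0,0,0],0.7],
  [[0,0,10],[0,0,0],0.7],
  [[0,0,7],[0,0,0],0.7],
  [[0,0,0],[0,0,0],0.7],
  [[0,0,0],[0,0,0],0.4],
  [[0,0,0],[0,0,0],0],
  [[0,0,0],[0,0,0],0],
  [[0,0,0],[0,0,0],-0.2],
  [[0,0,0],[0,0,0],-0.2],
], squeeze=25)

```text
t: 24.98
tcp_pos: [0.5424, -0.0992, 0.0189]
ee_rot: [3.141, 0.0, 1.662]
force: [-0.5, -1.0, 3.4]
grip_width: 0.701
grasp_force: 25.0
```

Run:
```python
from h import *
s=400/170
P=[w("top",u/s+220,v/s+110,.053)[:2] for u,v in((78,88),(264,67),(92,209))]
print(P,"c",(P[1]+P[2])/2,np.linalg.norm(P[0]-P[1]),np.linalg.norm(P[0]-P[2]))
h=[w("top",u/s+220,v/s+110,.089)[:2] for u,v in((183,84),(191,176))];print(h,np.mean(h,0),np.linalg.norm(h[0]-h[1]))
d=h[0]-h[1];print(np.degrees(np.arctan2(d[1],d[0])))
```

```text
[array([0.73102947, 0.09885262]), array([ 0.75464795, -0.10870809]), array([0.59445576, 0.08400983])] c [ 0.67455185 -0.01234913] 0.20890017505106295 0.1373778965859188
[array([ 0.72405503, -0.01390218]), array([ 0.62319223, -0.02010123])] [ 0.67362363 -0.0170017 ] 0.10105311133657208
3.516984364589051
```

Emit:
servo_tool([
  [[0,0,-20],[0,0,0],-0.2],
  [[0,0,-40],[0,0,0],-0.2],
  [[0,0,-40],[0,0,0],-0.2],
  [[0,0,-30],[0,0,0],-0.2],
  [[0,0,-10],[0,0,0],-0.2],
  [[0,0,0],[0,0,0],-0.2],
])

```text
t: 25.72
tcp_pos: [0.5421, -0.0991, 0.1583]
ee_rot: [3.141, 0.0, 1.662]
force: [0.2, -0.0, -1.7]
grip_width: 0.704
grasp_force: 25.0
```

Run:
```python
from h import *
go(.6731,.0283,.08,95.2)
```

```text
t 25.73 at [ 0.5421 -0.0991  0.1583] yaw 95.21 F [ 0.2 -0.  -1.7] grip 0.704 25.0
 turn first (units) [0. 0. 0.] then shift mm [115.  142.   78.3]
```

Emit:
servo_tool([
  [[8,10,0],[0,0,0],-0.2],
  [[17,20,0],[0,0,0],-0.2],
  [[22,28,0],[0,0,0],-0.2],
  [[22,28,0],[0,0,0],-0.2],
  [[22,28,0],[0,0,0],-0.2],
  [[16,18,0],[0,0,0],-0.2],
  [[8,10,0],[0,0,0],-0.2],
  [[0,0,0],[0,0,0],-0.2],
  [[0,0,30],[0,0,0],-0.2],
  [[0,0,35],[0,0,0],-0.2],
  [[0,0,20],[0,0,0],-0.2],
  [[0,0,0],[0,0,0],-0.2],
])

```text
t: 27.22
tcp_pos: [0.6712, 0.0279, 0.0713]
ee_rot: [-3.137, -0.001, 1.661]
force: [0.4, -0.5, -1.2]
grip_width: 0.705
grasp_force: 25.0
```

Run:
```python
from h import *
go(.6731,.0283,.048,95.2)
a=bot.grab_frame("top")[110:280,220:390];b=bot.grab_frame("scene")[90:220,190:360]
A=cv2.resize(a,(400,400),interpolation=2);B=cv2.resize(b,(400,306),interpolation=2)
cv2.imwrite("pics/m2.png",np.hstack([A,cv2.copyMakeBorder(B,0,94,0,0,0)]))
```

```text
t 27.23 at [0.6712 0.0279 0.0713] yaw 95.17 F [ 0.4 -0.5 -1.2] grip 0.705 25.0
 turn first (units) [-0.03 -0.   -0.  ] then shift mm [ 0.2  2.  23.3]
```

View pics/m2.png

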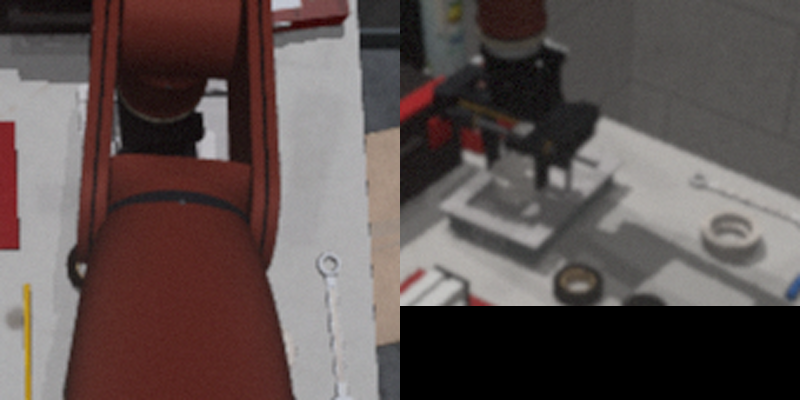

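The cup sits over the larger compartment. I'm lowering it to TCP z ≈ 0.048.

Emit:
servo_tool([
  [[0,1,8],[0,0,0],-0.2],
  [[0,0,6],[0,0,0],-0.2],
  [[0,0,4],[0,0,0],-0.2],
  [[0,0,2.5],[0,0,0],-0.2],
  [[0,0,0],[0,0,0],-0.2],
  [[0,0,0],[0,0,0],-0.2],
])

```text
t: 28.08
tcp_pos: [0.6742, 0.0285, 0.0532]
ee_rot: [3.141, 0.0, 1.662]
force: [0.0, -0.1, -1.2]
grip_width: 0.704
grasp_force: 25.0
```

Emit:
servo_tool([
  [[0,0,2],[0,0,0],-0.2],
  [[0,0,1.5],[0,0,0],-0.2],
  [[0,0,1],[0,0,0],-0.2],
  [[0,0,0],[0,0,0],-0.2],
])

```text
t: 28.58
tcp_pos: [0.674, 0.0284, 0.0484]
ee_rot: [-3.141, -0.0, 1.662]
force: [-0.6, -0.5, -1.7]
grip_width: 0.704
grasp_force: 25.0
```

Emit:
servo_tool([
  [[0,0,0.7],[0,0,0],-0.2],
  [[0,0,0],[0,0,0],0.5],
  [[0,0,0],[0,0,0],0.65],
  [[0,0,0],[0,0,0],0.65],
  [[0,0,0],[0,0,0],0.65],
  [[0,0,-20],[0,0,0],0.65],
  [[0,0,-40],[0,0,0],0.65],
  [[0,0,-40],[0,0,0],0.65],
  [[0,0,-20],[0,0,0],0.5],
  [[0,0,0],[0,0,1],0.45],
  [[0,0,0],[0,0,1],0.45],
  [[0,0,0],[0,0,1],0.45],
])

```text
t: 30.08
tcp_pos: [0.6738, 0.0284, 0.1678]
ee_rot: [-3.141, 0.0, 1.238]
force: [-0.6, 0.2, -0.4]
grip_width: 0.729
grasp_force: 0.0
```

Emit:
servo_tool([
  [[0,0,0],[0,0,1],0.45],
  [[0,0,0],[0,0,0.4],0.45],
  [[0,0,0],[0,0,0],0.45],
])

```text
t: 30.45
tcp_pos: [0.6738, 0.0284, 0.1677]
ee_rot: [-3.141, 0.0, 1.048]
force: [0.5, -0.5, -0.4]
grip_width: 0.725
grasp_force: 0.0
```

Run:
```python
from h import *
go(.448,.0773,.05,60)
```

```text
t 30.45 at [0.6738 0.0284 0.1677] yaw 60.04 F [ 0.5 -0.5 -0.4] grip 0.725 0.0
 turn first (units) [-0.    0.    0.01] then shift mm [ -70.6 -220.   117.7]
```

Emit:
servo_tool([
  [[-6,-18,0],[0,0,0],0.55],
  [[-10,-32,0],[0,0,0],0.55],
  [[-12,-38,0],[0,0,0],0.55],
  [[-12,-38,0],[0,0,0],0.55],
  [[-12,-38,0],[0,0,0],0.55],
  [[-10,-32,0],[0,0,0],0.55],
  [[-8,-24,0],[0,0,0],0.55],
  [[0,0,40],[0,0,0],0.55],
  [[0,0,45],[0,0,0],0.55],
  [[0,0,32],[0,0,0],0.55],
  [[0,0,0],[0,0,0],0.55],
  [[0,0,0],[0,0,0],0.55],
])

```text
t: 31.95
tcp_pos: [0.4495, 0.0778, 0.0521]
ee_rot: [3.14, -0.001, 1.048]
force: [0.3, 0.9, 0.5]
grip_width: 0.773
grasp_force: 0.0
```

Run:
```python
from h import *
go(.448,.0773,.0135,60)
a=bot.grab_frame("top")[110:280,220:390];b=bot.grab_frame("scene")[130:260,190:360]
A=cv2.resize(a,(400,400),interpolation=2);B=cv2.resize(b,(400,306),interpolation=2)
cv2.imwrite("pics/k1.png",np.hstack([A,cv2.copyMakeBorder(B,0,94,0,0,0)]))
```

```text
t 31.95 at [0.4495 0.0778 0.0521] yaw 60.05 F [0.3 0.9 0.5] grip 0.773 0.0
 turn first (units) [ 0.01 -0.01  0.01] then shift mm [-1.1 -1.1 38.6]
```

View pics/k1.png

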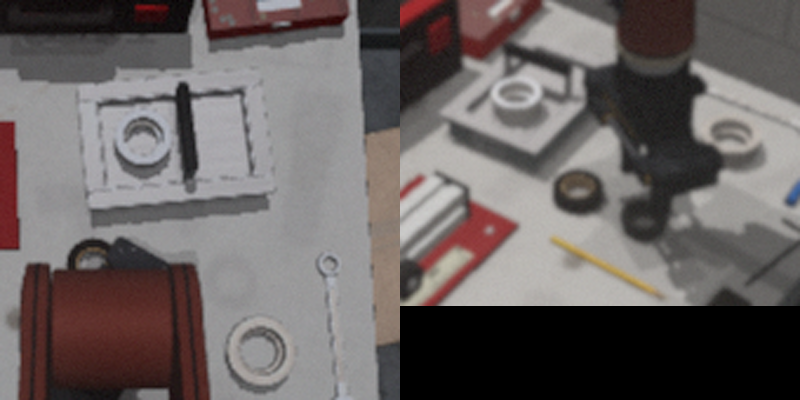

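cup_mid stands upright in the larger compartment at (143,140). The gripper is over the dark cup, so I'll descend.

Emit:
servo_tool([
  [[-1,-1,12],[0,0,0],0.55],
  [[0,0,12],[0,0,0],0.55],
  [[0,0,10],[0,0,0],0.55],
  [[0,0,5.5],[0,0,0],0.55],
  [[0,0,0],[0,0,0],0.55],
  [[0,0,0],[0,0,0],0.2],
  [[0,0,0],[0,0,0],-0.1],
  [[0,0,0],[0,0,0],-0.3],
  [[0,0,0],[0,0,0],-0.3],
  [[0,0,0],[0,0,0],-0.3],
])

```text
t: 33.3
tcp_pos: [0.4476, 0.0774, 0.0117]
ee_rot: [3.141, -0.0, 1.047]
force: [0.0, 0.3, 3.2]
grip_width: 0.593
grasp_force: 25.0
```

Emit:
servo_tool([
  [[0,0,-20],[0,0,0],-0.3],
  [[0,0,-40],[0,0,0],-0.3],
  [[0,0,-45],[0,0,0],-0.3],
  [[0,0,-30],[0,0,0],-0.3],
  [[0,0,-10],[0,0,0],-0.3],
  [[0,0,0],[0,0,-0.6],-0.3],
  [[0,0,0],[0,0,-0.9],-0.3],
  [[0,0,0],[0,0,-1],-0.3],
  [[0,0,0],[0,0,-1],-0.3],
  [[0,0,0],[0,0,-0.9],-0.3],
  [[0,0,0],[0,0,0],-0.3],
])

```text
t: 34.67
tcp_pos: [0.4461, 0.0774, 0.1548]
ee_rot: [-3.139, -0.0, 1.661]
force: [-0.1, 0.1, -1.0]
grip_width: 0.597
grasp_force: 25.0
```

Run:
```python
from h import *
go(.6807,-.0543,.08,95.2)
```

```text
t 34.67 at [0.4461 0.0774 0.1548] yaw 95.14 F [-0.1  0.1 -1. ] grip 0.597 25.0
 turn first (units) [-0.02 -0.   -0.01] then shift mm [-152.4  221.7   74.8]
```

Emit:
servo_tool([
  [[-10,15,0],[0,0,0],-0.3],
  [[-20,30,0],[0,0,0],-0.3],
  [[-27,38,0],[0,0,0],-0.3],
  [[-27,38,0],[0,0,0],-0.3],
  [[-27,38,0],[0,0,0],-0.3],
  [[-22,33,0],[0,0,0],-0.3],
  [[-14,20,0],[0,0,0],-0.3],
  [[-5,9,0],[0,0,0],-0.3],
  [[0,0,0],[0,0,0],-0.3],
  [[0,0,30],[0,0,0],-0.3],
  [[0,0,35],[0,0,0],-0.3],
  [[0,0,0],[0,0,0],-0.3],
])

```text
t: 36.17
tcp_pos: [0.6774, -0.0527, 0.0876]
ee_rot: [-3.134, -0.002, 1.662]
force: [-0.1, 1.0, -1.1]
grip_width: 0.595
grasp_force: 25.0
```

Emit:
servo_tool([
  [[0,0,15],[0,0,0],-0.3],
  [[0,0,10],[0,0,0],-0.3],
  [[0,0,10],[0,0,0],-0.3],
  [[0,0,5],[0,0,0],-0.3],
  [[0,0,0],[0,0,0],-0.3],
  [[0,0,0],[0,0,0],-0.3],
])

```text
t: 36.92
tcp_pos: [0.6814, -0.0539, 0.0518]
ee_rot: [3.141, 0.0, 1.662]
force: [0.8, 0.2, -0.7]
grip_width: 0.596
grasp_force: 25.0
```

Run:
```python
from h import *
go(.6807,-.0543,.0407,95.2)
```

```text
t 36.92 at [ 0.6814 -0.0539  0.0518] yaw 95.21 F [ 0.8  0.2 -0.7] grip 0.596 25.0
 turn first (units) [0. 0. 0.] then shift mm [-0.3 -0.7 11.1]
```

Emit:
servo_tool([
  [[0,0,5],[0,0,0],-0.3],
  [[0,0,3],[0,0,0],-0.3],
  [[0,0,1.5],[0,0,0],-0.3],
  [[0,0,1],[0,0,0],-0.3],
  [[0,0,0],[0,0,0],-0.3],
  [[0,0,0],[0,0,0],-0.3],
])

```text
t: 37.67
tcp_pos: [0.6812, -0.0539, 0.0409]
ee_rot: [3.141, 0.0, 1.662]
force: [-0.3, 0.6, -0.8]
grip_width: 0.596
grasp_force: 25.0
```

Seated; I'll release, retreat and check.

Emit:
servo_tool([
  [[0,0,0.5],[0,0,0],-0.1],
  [[0,0,0],[0,0,0],0.35],
  [[0,0,0],[0,0,0],0.4],
  [[0,0,0],[0,0,0],0.4],
  [[0,0,0],[0,0,0],0.4],
  [[0,0,-15],[0,0,0],0.4],
  [[0,0,-35],[0,0,0],0.4],
  [[0,0,-45],[0,0,0],0.4],
  [[0,0,-45],[0,0,0],0.4],
  [[-30,-20,-20],[0,0,0],0.4],
  [[-50,-30,0],[0,0,0],0.4],
  [[-50,-30,0],[0,0,0],0.4],
])

```text
t: 39.17
tcp_pos: [0.613, -0.1918, 0.2025]
ee_rot: [3.139, 0.001, 1.663]
force: [0.5, -0.0, -0.0]
grip_width: 0.699
grasp_force: 0.0
```

Emit:
servo_tool([
  [[-50,-30,0],[0,0,0],0.4],
  [[-50,-30,0],[0,0,0],0.4],
  [[-50,-30,0],[0,0,0],0.4],
  [[0,0,0],[0,0,0],0.4],
])

```text
t: 39.67
tcp_pos: [0.5352, -0.3523, 0.2017]
ee_rot: [3.141, 0.002, 1.656]
force: [0.2, 0.9, 0.2]
grip_width: 0.697
grasp_force: 0.0
```

Run:
```python
from h import *
go(.6,-.3,.2,95.2)
a=bot.grab_frame("top")[110:310,220:390];b=bot.grab_frame("scene")[110:240,190:360]
A=cv2.resize(a,(400,470),interpolation=2);B=cv2.resize(b,(400,306),interpolation=2)
cv2.imwrite("pics/f1.png",np.hstack([A,cv2.copyMakeBorder(B,0,164,0,0,0)]))
```

```text
t 39.67 at [ 0.5352 -0.3523  0.2017] yaw 94.9 F [0.2 0.9 0.2] grip 0.697 0.0
 turn first (units) [ 0.    0.01 -0.04] then shift mm [46.2 69.2  1.7]
```

View pics/f1.png

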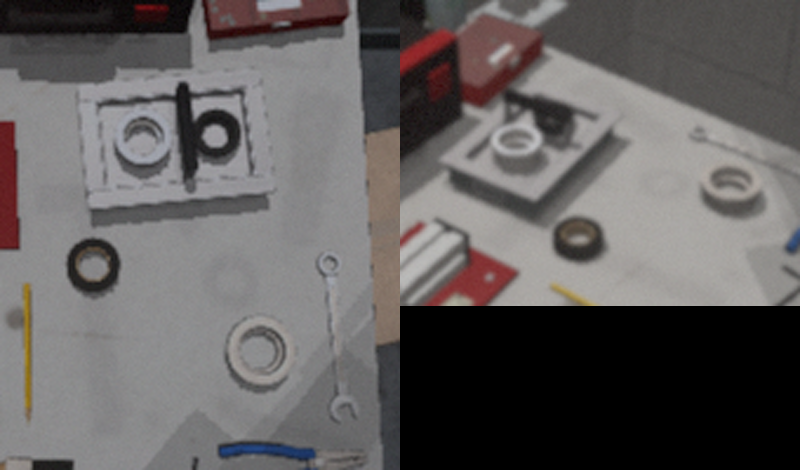

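The small cup is at (217,132) in the smaller compartment. One last check on its position and that it sits flat.

Run:
```python
from h import *
s=400/170
g=lambda u,v,z:w("top",u/s+220,v/s+110,z)[:2]
Y=np.array([-.0906,.9959])
print("cup",g(217,132,.049),"diam",np.linalg.norm(g(193,132,.049)-g(241,132,.049)))
for n,p in(("mid",g(143,140,.059)),("small",g(217,132,.049))): print(n,"tray y from inner walls",(p-g(100,150,.041))@Y,(p-g(247,135,.041))@Y)
f=bot.grab_frame("scene");t=px("scene",[.6812,-.0539,.049]);print("scene expected crop px",(t-[190,110])*s+[400,0])
```

```text
cup [ 0.68117483 -0.05476134] diam 0.05307436879673454
mid tray y from inner walls -0.04714641637727293 0.11755044829159345
small tray y from inner walls -0.13048612765992457 0.03421073700894182
scene expected crop px [552.00278187 111.39546464]
```

```bash
python3 -c "
from plant import bot
print(bot.close_job())"
```

```text
the job is handed in; nothing more can be done
None
```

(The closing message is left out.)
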